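Set the helium cylinder valve two turns open for the balloon order

ROBOT

A 6-joint arm with a two-finger parallel gripper is mounted at the origin on the work surface. World frame = base frame: x ahead of the robot, y to its left, z up, the work surface at z = 0. Lengths are in m, angles in degrees, forces in N, time in s.
With the tool pointing down it reaches from about 0.3 to 0.75 m from the base axis. Payload 8.5 kg.
Tool frame: the origin (TCP) lies between the finger pads, 19 mm behind the fingertips; this is the grasp point; z points along the fingers, y is the line along which they close (so a half turn about z gives the same grasp; the last joint's range is limited). The gripper opens to 85 mm and grips with 20 to 120 N. Pads are 22 mm wide; open, the fingers measure 114 mm over their backs; the gripper's body (76 mm by 85 mm) begins 54 mm behind the grasp point. The pads swing forward as they close: fully open they stand 13 mm farther back than shut.
Start: joints at [-84.758, 21.807, 74.336, -0, 83.858, -12.336], TCP at [0.166, -0.524, 0.25] pointing down, gripper open.
Joint ranges: [-178.18, 178.18], [-50.72, 133.34], [12.68, 142.11], [-81.47, 261.47], [9.98, 163.14], [-165.26, 165.26]. Speed limits (degrees/s): [136.94, 136.94, 180, 180, 180, 180].

INTERFACE

Orientations are given as a 3x3 rotation matrix whose columns are the frame's x, y, z axes.
In Python, from rig import monitor, optics, close_job, models gives the robot as it stands.
- The arm moves only by the tool step_arm, never from a script. Its arguments are lists of equal length, an entry for each row: "fingers": the closure, from -1 (fully open) to 1 (shut); "travel": the shift along the tool's x, y, z scaled (see below), a list of three; "twist": the turn about the tool's z scaled (see below). In form: {"fingers": [fingers, ...], "travel": [[tx, ty, tz], ...], "twist": [twist, ...]}. A call has 1 to 10 rows; each row shifts and turns the commanded pose from where the row before left it, along the tool's axes as they then stand; what a row does not reach is not made up. The controller multiplies each number of a shift by 100 mm and each number of a turn by pi rad. A row lasts 1/8 s, in which the tool goes at most 62.5 mm and 10.7 degrees, less where a joint would pass 70% of its speed; a pose out of reach is approached as far as the arm can. A call with a number of a shift or a turn outside -1 to 1 is refused whole. A call with a gripper value outside its range is refused whole. The fingers move at their own pace and stop on an object; "force" is the grip in N (left out, the last holds). Time passes only in rows, so rows that do not move let the fingers close. It gives the time, the measured TCP pose, the force, the opening and the grip force at its end, in the units of the state.
- monitor.observe(): the state, without advancing time (a new reading comes with each control period).
- optics.get_image(name): name is "scene" or "top" or "wrist"; returns (picture, depth): 400x640x3 uint8, blue, green, red; 400x640 float32, m along the optical axis (not along the pixel's ray), 0 where there is no reading.
- optics.get_calibration(name): a dict with "vertical_fov" (degrees; the focal length in pixels is half the picture's height over the tangent of half this angle, whatever the lens; pixels are square), "cx", "cy" (the principal point, pixels), "world_from_camera" (4x4, takes a point from camera to world coordinates). Camera axes: x right, y up, looking along -z (the intrinsics and any distortion apply to the point x, -y, -z); pixel columns grow to the right and rows downward; lengths in m; the calibration is good to about 2 mm. The wrist camera is an equidistant fisheye: a pixel r from the principal point sees the ray r / f radians off the axis. A picture is of the moment at which its call begins: read the wrist's pose just before it. get_calibration takes no time and is no camera call; for the wrist camera it gives the pose at the moment of the call.
- close_job(): hands the job in; it is judged then, once.
Trained networks look in the newest picture that a camera, given by its name, has taken for a name from the list of things; names that differ only in an ending like _2 or _b are one class to them, and where a whole thing is asked for, a point or a joint stands for the part that bears it (a point fixed in the world has none). Each returns a list of dicts, best first, with "confidence" (0 to 1); they miss things now and then, are a little off and sometimes report something else, mostly with a low value. They report only what shows in the picture. A call takes as long as a camera call.
- models.trace(camera, query): "mask" (400x640 bool, what is visible of it) and "point" ([column, row] in pixels, amid what is visible of it).
- models.landmark_of(camera, query): "point" ([column, row] in pixels: a listed point, or the origin of a listed thing).
The state is a dict: "time_s": time; "q": joint angles; "qvel": joint speeds; "joint_efforts": joint torques, N m; "position": TCP position; "tool_rot": TCP orientation; "ft_force": force on the tool from outside, world axes, zero at the start; "wrist_torque": the same for the moment, N m; "grip_width": finger opening in m; "gripper_force": force on a finger pad.
Only numpy, scipy, OpenCV 4.12 (cv2) and the standard library are available. Lean on these libraries where they do the work, as an engineer would, in place of code of your own. Each camera call takes 0.05 s, during which the arm holds its last target. There are 200 camera calls.

TASK

The helium cylinder's valve has been left part open by an unknown amount. Turn its green handwheel clockwise until it is shut against its stop, then back it off exactly two full turns and keep the wheel gripped between the fingers: finish while still holding it, ready to shut it again. Do not knock the goods standing on the counter.

Things in the scene. Friction and masses are not known exactly. Their poses are not given: they have to be found in the camera images.
- handwheel (a joint): Valve opening in rad, turned by the handwheel about a vertical axis. 0 = shut, at a hard stop; grows as the wheel turns anticlockwise seen from above, 6.283 per turn; other stop at 20. Starts between 1.2 and 3.6. Even drag of about 0.25 N m; stays where it is left. A two-finger grip of 25 N or more across the rim turns it without slipping. The wheel does not rise as it turns.
- wheel_centre (a point): Dark green round handwheel, 60 mm across, rim 16 mm deep, level, on top of the valve. This point: its centre, mid depth, 146 mm above the counter; z up, x towards the white mark on its top. Grip it from above across its diameter, any way round, tool point at this point; fingers opened to 78 mm or more swing round it freely. Nothing above; within 75 mm all else is 35 mm or more below it.
- cylinder: Upright steel helium cylinder, 180 mm in diameter, cream with brown shoulder, fixed in a floor stand in the bay of the U-shaped counter. Origin on its axis at the floor, 750 mm below the counter top; z up. On top the brass valve; outlet, small gauge and black rubber balloon nozzle point along its x, reaching 170 mm from the axis, at most 105 mm above the counter top.
- mug_white: White speckled mug, 82 mm wide, 98 mm tall, standing on the counter. Leave alone. Origin at the centre of its underside; handle along y.
- mug_dark: Dark navy mug, 82 mm wide, 92 mm tall, standing on the counter. Leave alone. Origin at the centre of its underside; handle along y.
- candle_jar: White ceramic candle jar with wooden lid, 76 mm wide, 85 mm tall, standing on the counter. Leave alone. Origin at the centre of its underside.
- gift_tin: Teal round gift tin with brass-coloured lid, 83 mm wide, 69 mm tall, standing on the counter. Leave alone. Origin at the centre of its underside.

How it is judged:
By the outcome, as a careful person would: the job done as asked, in the order asked, and still so for the second after the job is handed in, while the arm keeps its last pose, push and grip.
It also fails if it takes over 72 s, if anything falls off the work surface, if the arm or the gripper's body presses on something with over 40 N, if the wrist force passes 120 N, or if a joint passes its speed limit or range.

## Working session

There is one attempt and no reset: what is moved stays moved. The work goes in short steps, Python scripts to look and compute and a tool call to move; the robot and the scene stay as the last step left them, time stands still between calls to the robot, and variables do not carry over. Pictures are saved under pics/ and viewed, at most 10 in all, crops included, and the job is handed in when it is done.

Besides the shell and the picture viewer there is one more tool, called by a JSON object that holds its "fn" and its "kwargs". step_arm: Moves the arm, as the interface text tells. Its arguments: {"type":"object","properties":{"fingers":{"type":"array","items":{"type":"number"}},"travel":{"type":"array","items":{"type":"array","items":{"type":"number"}}},"twist":{"type":"array","items":{"type":"number"}},"force":{"type":"number"}},"required":["fingers","travel","twist"]}

```bash
mkdir -p pics; cat > h.py <<'E'
import numpy as np, cv2
from rig import monitor, optics, close_job, models
def world(cam, px, depth, c=None):
    c=c or optics.get_calibration(cam); f=200/np.tan(np.radians(c["vertical_fov"])/2)
    u,v=(px[0]-c["cx"])/f,(px[1]-c["cy"])/f
    p=np.array([u*depth,-v*depth,-depth,1]); return (np.array(c["world_from_camera"])@p)[:3]
E
python3 - <<'E'
from h import *
ims=[]
for cam in("scene","top"):
    im,d=optics.get_image(cam); cv2.imwrite(f"pics/{cam}1.png",im)
    for q in("wheel_centre","cylinder","mug_white","mug_dark","candle_jar","gift_tin"):
        for r in models.trace(cam,q)[:1]:
            m=r["mask"]; p=np.array(r["point"]); z=np.median(d[m&(d>0)])
            print(cam,q,round(r["confidence"],2),p,m.sum(),world(cam,p,z).round(3))
    r=models.landmark_of(cam,"wheel_centre")
    for k in r[:2]:
        p=k["point"]; z=d[int(p[1]),int(p[0])]; print(cam,k,z,world(cam,p,z).round(3))
s=monitor.observe(); print({k:np.round(v,3).tolist() for k,v in s.items()})
E
```

```text
scene wheel_centre 0.69 [331.9 104. ] 290 [0.555 0.015 0.157]
scene cylinder 0.86 [332.3 209.1] 9631 [ 0.627  0.029 -0.155]
scene mug_white 0.7 [270.8  93.9] 1133 [ 0.37  -0.203  0.056]
scene mug_dark 0.63 [429.3 105.4] 1113 [0.358 0.279 0.055]
scene candle_jar 0.78 [183.3 111.4] 823 [ 0.505 -0.43   0.057]
scene gift_tin 0.94 [484.  138.3] 1042 [0.493 0.421 0.052]
scene {'point': [332.6, 107.8], 'confidence': 0.69} 0.93141115 [0.562 0.018 0.151]
scene {'point': [328.6, 290.9], 'confidence': 0.25} 1.4298701 [ 0.643  0.021 -0.608]
top wheel_centre 0.85 [308.1 164.7] 275 [0.547 0.006 0.152]
top cylinder 0.93 [303.  168.1] 2741 [ 0.557  0.025 -0.019]
top mug_white 0.75 [374.3 226.6] 638 [ 0.361 -0.215  0.009]
top mug_dark 0.73 [223.9 226.1] 655 [0.357 0.284 0.014]
top gift_tin 0.81 [177.4 186.5] 638 [0.483 0.427 0.068]
top {'point': [308.2, 161.0], 'confidence': 0.53} 1.5490597 [0.559 0.006 0.145]
{'time_s': 0.8, 'q': [-84.757, 21.805, 74.336, 0.002, 83.859, -12.336], 'qvel': [-0.018, -0.086, -0.012, 0.1, 0.05, 0.011], 'joint_efforts': [-0.0, -44.831, -23.146, -0.0, 0.001, -0.0], 'position': [0.166, -0.524, 0.25], 'tool_rot': [[0.953, 0.302, 0.0], [0.302, -0.953, 0.0], [0.0, -0.0, -1.0]], 'ft_force': [0.251, -0.177, -0.425], 'wrist_torque': [0.023, 0.002, 0.04], 'gripper_force': 0.0, 'grip_width': 0.085}
```

```bash
python3 - <<'E'
import cv2,numpy as np
a=cv2.imread("pics/scene1.png");b=cv2.imread("pics/top1.png")
cv2.imwrite("pics/both.png",np.vstack([cv2.resize(a[50:250,140:540],(600,300)),cv2.resize(b[100:300,130:430],(450,300)).copy() if 0 else cv2.resize(b[100:300,110:510],(600,300))]))
E
```

```text
(no output)
```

View pics/both.png

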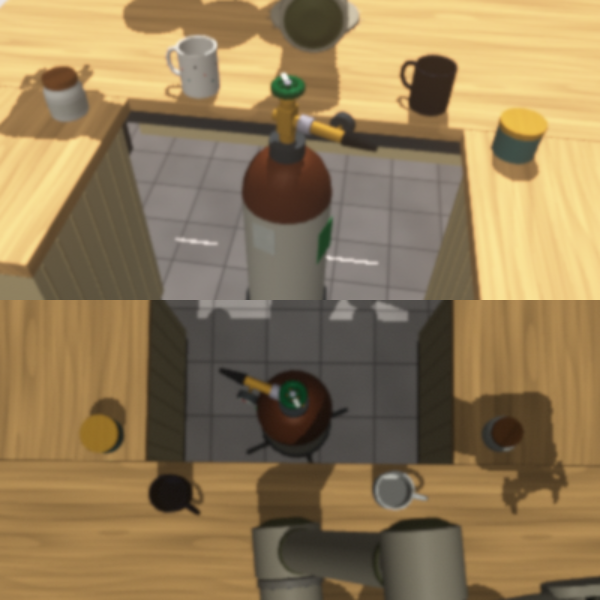

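The crop shows the green wheel with its white mark at scene (332,107) and top (305,165), so it is at about (0.553, 0.01). The outlet points to +y, and the goods stand well clear of it. I'm moving above the wheel now.

{"fn": "step_arm", "kwargs": {"fingers": [-1,-1,-1,-1,-1,-1,-1,-1,-1,-1], "travel": [[0.4,-0.3,0],[0.4,-0.3,0],[0.4,-0.3,0],[0.4,-0.3,0],[0.4,-0.3,0],[0.4,-0.3,0],[0.4,-0.3,0],[0.4,-0.3,0],[0.4,-0.3,0],[0.4,-0.3,0]], "twist": [0,0,0,0,0,0,0,0,0,0], "force": 50}}

```text
time_s: 2.05
position: [0.4576, -0.116, 0.2502]
tool_rot: [[0.953, 0.302, 0.0], [0.302, -0.953, -0.0], [0.0, 0.0, -1.0]]
ft_force: [-0.2, -0.4, 0.3]
grip_width: 0.0854
gripper_force: 0.0
```

{"fn": "step_arm", "kwargs": {"fingers": [-1,-1,-1,-1,-1], "travel": [[0.4,-0.3,0],[0.4,-0.3,0],[0.4,-0.3,0],[0,0,0],[0,0,0]], "twist": [0,0,0,0,0]}}

```text
time_s: 2.68
position: [0.5438, 0.0043, 0.2499]
tool_rot: [[0.953, 0.302, -0.0], [0.302, -0.953, -0.0], [-0.0, 0.0, -1.0]]
ft_force: [0.7, -0.7, -0.3]
grip_width: 0.0851
gripper_force: 0.0
```

{"fn": "step_arm", "kwargs": {"fingers": [-1,-1,-1,-1,-1,-1,-1,-1,-1,-1], "travel": [[0,0,0],[0,0,0],[0,0,0],[0,0,0],[0,0,0],[0,0,0],[0,0,0],[0,0,0],[0,0,0],[0,0,0]], "twist": [-0.055,-0.055,-0.055,-0.055,-0.055,-0.055,-0.055,-0.055,-0.055,-0.055]}}

```text
time_s: 3.92
position: [0.5435, 0.0032, 0.2503]
tool_rot: [[-0.451, 0.893, 0.0], [0.893, 0.451, -0.0], [-0.0, 0.0, -1.0]]
ft_force: [0.3, 0.7, 0.5]
grip_width: 0.0859
gripper_force: 0.0
```

{"fn": "step_arm", "kwargs": {"fingers": [-1,-1,-1,-1,-1,-1,-1,-1,-1], "travel": [[0,0,0],[0,0,0],[0,0,0],[0,0,0],[0,0,0],[0,0,0],[0,0,0],[0,0,0],[0,0,0]], "twist": [-0.055,-0.055,-0.055,-0.055,-0.055,-0.055,-0.055,-0.055,0]}}

```text
time_s: 5.05
position: [0.5436, 0.0034, 0.2503]
tool_rot: [[-0.963, -0.269, 0.0], [-0.269, 0.963, -0.0], [-0.0, -0.0, -1.0]]
ft_force: [0.5, 0.6, -0.3]
grip_width: 0.0854
gripper_force: 0.0
```

```bash
cat >> h.py <<'E'
def fish(px,plane_z,c=None):
    c=c or optics.get_calibration("wrist"); f=200/np.tan(np.radians(c["vertical_fov"])/2)
    T=np.array(c["world_from_camera"]); u,v=px[0]-c["cx"],px[1]-c["cy"]; r=np.hypot(u,v); th=r/f
    d=np.array([np.sin(th)*u/r,-np.sin(th)*v/r,-np.cos(th)]); d=T[:3,:3]@d
    return T[:3,3]+d*(plane_z-T[2,3])/d[2]
def st():
    s=monitor.observe(); R=np.array(s["tool_rot"])
    print("t",round(s["time_s"],2),"p",np.round(s["position"],4),"yaw %.2f"%np.degrees(np.arctan2(R[1,0],R[0,0])),"q",np.round(s["q"],1),"F",np.round(s["ft_force"],1),"M",np.round(s["wrist_torque"],2),"w",round(s["grip_width"],4),"g",round(s["gripper_force"],1)); return s
E
cat > look.py <<'E'
from h import *; import sys
s=st(); R=np.array(s["tool_rot"])
c=optics.get_calibration("wrist"); im,d=optics.get_image("wrist"); cv2.imwrite(f"pics/{sys.argv[1]}.png",im)
for r in models.trace("wrist","wheel_centre")[:1]:
    m=r["mask"]; print("trace",round(r["confidence"],2),r["point"],m.sum())
    # rim circle: project mask contour on the top plane of the wheel
    cn=max(cv2.findContours(m.astype(np.uint8),0,2)[0],key=len)[:,0]
    P=np.array([fish(p,0.154,c)[:2] for p in cn]).astype(np.float32)
    (cc,rad)=cv2.minEnclosingCircle(P); print("circle",np.round(cc,4),round(rad,4))
    print("shift tool",(R.T@(np.array([*cc,0.146])-s["position"])).round(4))
for r in models.landmark_of("wrist","wheel_centre")[:2]: print("lm",r, fish(r["point"],0.146,c).round(4))
E
python3 look.py w1
```

```text
t 5.05 p [0.5436 0.0034 0.2503] yaw -164.41 q [ -12.1   21.1   75.3   -0.    83.5 -117.7] F [ 0.5  0.6 -0.3] M [-0.02  0.01 -0.03] w 0.0854 g 0.0
trace 0.79 [331.3, 213.0] 4506
circle [0.5517 0.0143] 0.0304
shift tool [-0.0107  0.0083  0.1043]
lm {'point': [330.3, 214.7], 'confidence': 0.71} [0.5545 0.0134 0.146 ]
```

View pics/w1.png

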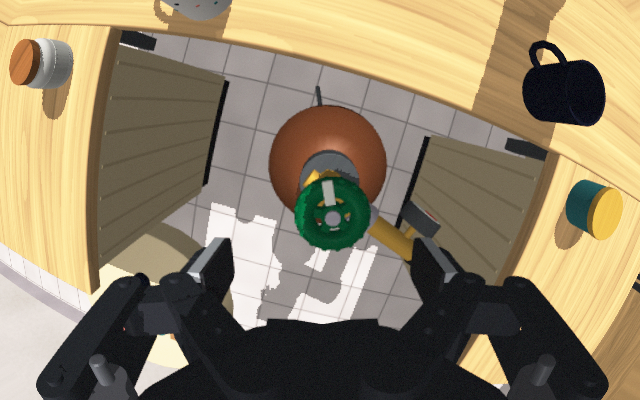

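The wrist view shows the wheel at (333,213) with its mark at (329,193), and the fitted circle agrees with the 60 mm rim. I'll centre over it, come down part way and look again.

{"fn": "step_arm", "kwargs": {"fingers": [-1,-1,-1], "travel": [[-0.12,0.08,0.3],[0,0,0.35],[0,0,0]], "twist": [0,0,0]}}

```text
time_s: 5.58
position: [0.5524, 0.0155, 0.1832]
tool_rot: [[-0.963, -0.27, -0.005], [-0.27, 0.963, 0.001], [0.004, 0.002, -1.0]]
ft_force: [-0.1, -1.1, 1.1]
grip_width: 0.0855
gripper_force: 0.0
```

```bash
python3 look.py w2
```

```text
t 5.58 p [0.5524 0.0155 0.1832] yaw -164.33 q [ -10.7   25.4   80.1   -0.    74.8 -116.3] F [-0.1 -1.1  1.1] M [-0.03  0.01 -0.05] w 0.0855 g 0.0
trace 0.78 [316.0, 229.9] 8127
circle [0.5517 0.0131] 0.0301
shift tool [ 0.0012 -0.0022  0.0372]
lm {'point': [318.2, 231.9], 'confidence': 0.73} [0.5531 0.0137 0.146 ]
```

View pics/w2.png

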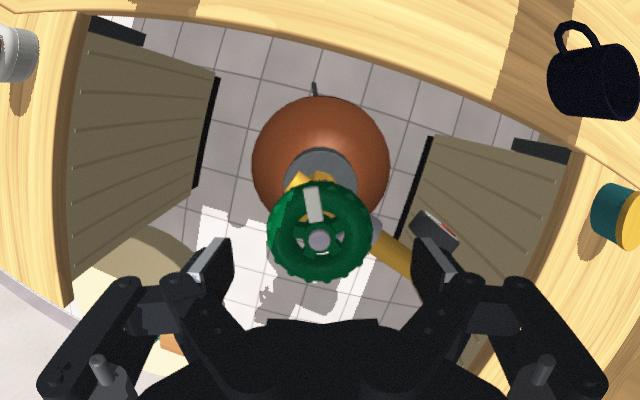

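The wheel is now at (319,232), midway between the fingers with only a 2 mm shift left to make. I'll go down and grip.

{"fn": "step_arm", "kwargs": {"fingers": [-1,-1,-1,1,1,1,1,1,1], "travel": [[0.005,-0.02,0.2],[0,0,0.172],[0,0,0],[0,0,0],[0,0,0],[0,0,0],[0,0,0],[0,0,0],[0,0,0]], "twist": [0,0,0,0,0,0,0,0,0], "force": 50}}

```text
time_s: 6.85
position: [0.5537, 0.0143, 0.1496]
tool_rot: [[-0.962, -0.272, 0.002], [-0.272, 0.962, 0.001], [-0.003, 0.001, -1.0]]
ft_force: [-1.8, 5.6, 7.0]
grip_width: 0.0581
gripper_force: 53.3
```

```bash
python3 -c "
from h import *; st()"
```

```text
t 6.85 p [0.5537 0.0143 0.1496] yaw -164.23 q [-1.080e+01  2.740e+01  8.290e+01  1.000e-01  6.960e+01 -1.166e+02] F [-1.8  5.6  7. ] M [ 0.94  0.39 -0.12] w 0.0581 g 53.3
```

{"fn": "step_arm", "kwargs": {"fingers": [1,1,1,1], "travel": [[0,0,0],[0,0,0],[0,0,0],[0,0,0]], "twist": [0.04,0.04,0.04,0]}}

```text
time_s: 7.35
position: [0.5538, 0.0142, 0.1496]
tool_rot: [[-0.995, 0.103, 0.002], [0.103, 0.995, 0.001], [-0.002, 0.001, -1.0]]
ft_force: [-2.8, 4.3, 6.7]
grip_width: 0.0583
gripper_force: 53.4
```

```bash
python3 -c "
from h import *; st()"
```

```text
t 7.35 p [0.5538 0.0142 0.1496] yaw 174.08 q [-10.8  27.4  82.9   0.1  69.6 -94.9] F [-2.8  4.3  6.7] M [ 0.83  0.32 -0.22] w 0.0583 g 53.4
```

{"fn": "step_arm", "kwargs": {"fingers": [1,1,1,1,1,1], "travel": [[0,0,0],[0,0,0],[0,0,0],[0,0,0],[0,0,0],[0,0,0]], "twist": [0.05,0.05,0.05,0.05,0.05,0]}}

```text
time_s: 8.1
position: [0.5537, 0.014, 0.1496]
tool_rot: [[-0.63, 0.776, 0.002], [0.776, 0.63, 0.001], [-0.001, 0.002, -1.0]]
ft_force: [-3.3, 3.0, 7.6]
grip_width: 0.0585
gripper_force: 53.4
```

```bash
python3 -c "
from h import *; st()"
```

```text
t 8.1 p [0.5537 0.014  0.1496] yaw 129.06 q [-10.8  27.4  82.9   0.1  69.6 -49.9] F [-3.3  3.   7.6] M [ 0.63  0.38 -0.27] w 0.0585 g 53.4
```

{"fn": "step_arm", "kwargs": {"fingers": [1,1,1,1], "travel": [[0,0,0],[0,0,0],[0,0,0],[0,0,0]], "twist": [0.04,0.04,0.04,0]}}

```text
time_s: 8.6
position: [0.5536, 0.014, 0.1496]
tool_rot: [[-0.301, 0.954, 0.002], [0.954, 0.301, 0.001], [0.0, 0.002, -1.0]]
ft_force: [-4.2, 4.0, 6.7]
grip_width: 0.0583
gripper_force: 53.4
```

```bash
python3 -c "
from h import *; st()"
```

```text
t 8.6 p [0.5536 0.014  0.1496] yaw 107.49 q [-10.8  27.4  82.9   0.1  69.6 -28.3] F [-4.2  4.   6.7] M [ 0.53  0.45 -0.21] w 0.0583 g 53.4
```

{"fn": "step_arm", "kwargs": {"fingers": [1,1,1,1], "travel": [[0,0,0],[0,0,0],[0,0,0],[0,0,0]], "twist": [0.04,0.04,0.04,0]}}

```text
time_s: 9.1
position: [0.5535, 0.014, 0.1496]
tool_rot: [[0.072, 0.997, 0.002], [0.997, -0.072, 0.001], [0.001, 0.002, -1.0]]
ft_force: [-4.3, 3.6, 7.4]
grip_width: 0.0582
gripper_force: 53.5
```

```bash
python3 -c "
from h import *; st()"
```

```text
t 9.1 p [0.5535 0.014  0.1496] yaw 85.89 q [-10.8  27.4  82.9   0.1  69.6  -6.7] F [-4.3  3.6  7.4] M [ 0.48  0.58 -0.25] w 0.0582 g 53.5
```

{"fn": "step_arm", "kwargs": {"fingers": [1,1,1,1], "travel": [[0,0,0],[0,0,0],[0,0,0],[0,0,0]], "twist": [0.04,0.04,0.04,0]}}

```text
time_s: 9.6
position: [0.5534, 0.014, 0.1496]
tool_rot: [[0.434, 0.901, 0.001], [0.901, -0.434, 0.001], [0.001, 0.001, -1.0]]
ft_force: [-5.6, 3.1, 7.6]
grip_width: 0.058
gripper_force: 53.5
```

```bash
python3 -c "
from h import *; st()"
```

```text
t 9.6 p [0.5534 0.014  0.1496] yaw 64.29 q [-10.8  27.4  82.9   0.1  69.6  14.9] F [-5.6  3.1  7.6] M [ 0.47  0.63 -0.3 ] w 0.058 g 53.5
```

{"fn": "step_arm", "kwargs": {"fingers": [1,1,1,1], "travel": [[0,0,0],[0,0,0],[0,0,0],[0,0,0]], "twist": [0.04,0.04,0.04,0]}}

```text
time_s: 10.1
position: [0.5526, 0.0135, 0.149]
tool_rot: [[0.735, 0.678, -0.001], [0.678, -0.735, -0.0], [-0.001, -0.001, -1.0]]
ft_force: [-7.6, -0.9, 5.6]
grip_width: 0.0582
gripper_force: 54.2
```

```bash
python3 -c "
from h import *; st()"
```

```text
t 10.1 p [0.5526 0.0135 0.149 ] yaw 42.70 q [-10.9  27.5  83.   -0.   69.6  36.5] F [-7.6 -0.9  5.6] M [-0.04  1.03 -0.25] w 0.0582 g 54.2
```

{"fn": "step_arm", "kwargs": {"fingers": [1,1,1,1], "travel": [[0,0,0],[0,0,0],[0,0,0],[0,0,0]], "twist": [0.03,0.03,0.03,0]}}

```text
time_s: 10.6
position: [0.5529, 0.014, 0.1488]
tool_rot: [[0.894, 0.447, -0.001], [0.447, -0.894, 0.0], [-0.0, -0.001, -1.0]]
ft_force: [-5.3, 3.3, 2.9]
grip_width: 0.0587
gripper_force: 54.4
```

```bash
python3 -c "
from h import *; st()"
```

```text
t 10.6 p [0.5529 0.014  0.1488] yaw 26.56 q [-10.8  27.5  83.    0.   69.6  52.6] F [-5.3  3.3  2.9] M [ 0.29  0.69 -0.16] w 0.0587 g 54.4
```

```bash
python3 - <<'E'
from h import *
im,d=optics.get_image("wrist"); cv2.imwrite("pics/w3.png",cv2.resize(im[120:360,160:480],(640,480)))
E
```

```text
(no output)
```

View pics/w3.png

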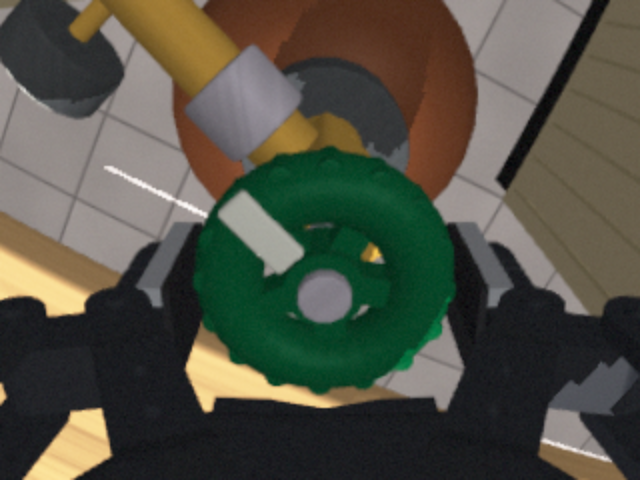

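The wheel's mark now lies up-left at crop (260,230), but it was nearly straight up before. So the grip has slipped on the wheel by about 30°, which suggests the stop was reached near yaw 60. I'll measure the mark's world angle, push further clockwise and measure again.

```bash
cat > mark.py <<'E'
from h import *
s=st(); c=optics.get_calibration("wrist"); im,d=optics.get_image("wrist")
f=200/np.tan(np.radians(c["vertical_fov"])/2); T=np.array(c["world_from_camera"])
def grid(cc):   # rectified view of the wheel's top, 0.2 mm per pixel, world x right, y up
    g=np.arange(-200,201)*0.0002; X,Y=np.meshgrid(cc[0]+g,cc[1]-g)
    P=np.stack([X,Y,np.full_like(X,0.154)],-1)-T[:3,3]; q=P@T[:3,:3]
    th=np.arctan2(np.hypot(q[...,0],q[...,1]),-q[...,2]); k=f*th/np.hypot(q[...,0],q[...,1])
    return cv2.remap(im,(c["cx"]+k*q[...,0]).astype(np.float32),(c["cy"]-k*q[...,1]).astype(np.float32),1),X-cc[0],Y-cc[1]
cc=np.array([0.5525,0.0136]); v,X,Y=grid(cc)
hsv=cv2.cvtColor(v,cv2.COLOR_BGR2HSV)
gr=cv2.inRange(hsv,(60,90,20),(95,255,160)); 
cn=max(cv2.findContours(gr,0,2)[0],key=cv2.contourArea); (u,w),rad=cv2.minEnclosingCircle(cv2.convexHull(cn))
cx,cy=(u-200)*0.0002,(200-w)*0.0002; print("rim centre",(cc+[cx,cy]).round(4),"r",round(rad*.0002,4))
rr=np.hypot(X-cx,Y-cy)
m=((hsv[...,1]<70)&(hsv[...,2]>110)&(rr<0.027)&(rr>0.017)).astype(np.uint8)
n,l,a,ct=cv2.connectedComponentsWithStats(m); i=1+np.argmax(a[1:,4]); m=l==i
print("mark area",m.sum(),"angle %.1f"%np.degrees(np.arctan2((Y-cy)[m].mean(),(X-cx)[m].mean())))
cv2.imwrite("pics/rect.png",v)
E
python3 mark.py
```

```text
t 10.65 p [0.5529 0.0139 0.1488] yaw 26.58 q [-10.8  27.5  83.    0.   69.6  52.6] F [-4.5  3.1  3.4] M [ 0.31  0.69 -0.14] w 0.0582 g 54.4
rim centre [0.5565 0.0155] r 0.03
mark area 2049 angle 74.5
```

{"fn": "step_arm", "kwargs": {"fingers": [1,1,1,1], "travel": [[0,0,0],[0,0,0],[0,0,0],[0,0,0]], "twist": [0.03,0.03,0.03,0]}}

```text
time_s: 11.2
position: [0.5538, 0.0143, 0.1488]
tool_rot: [[0.984, 0.179, 0.002], [0.179, -0.984, 0.001], [0.002, -0.001, -1.0]]
ft_force: [0.8, 5.6, 0.1]
grip_width: 0.0583
gripper_force: 54.2
```

```bash
python3 mark.py
```

```text
t 11.2 p [0.5538 0.0143 0.1488] yaw 10.33 q [-10.8  27.5  82.9   0.1  69.5  68.8] F [0.8 5.6 0.1] M [ 0.75 -0.09 -0.25] w 0.0583 g 54.2
rim centre [0.5566 0.0149] r 0.0299
mark area 2152 angle 75.8
```

View pics/rect.png

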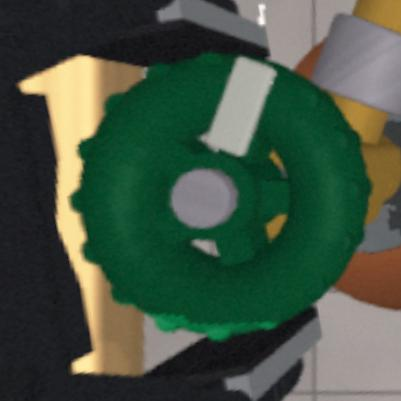

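The gripper turned another 16° while the mark stayed put, so the valve is shut against its stop. The mark's long axis reads about 67°; the rim-centre fit is biased, so I'll use the axis instead. First I'll take that reference, then start opening with a firmer grip.

```bash
python3 - <<'E'
t=open("mark.py").read(); i=t.index("gr=cv2"); j=t.index("cv2.imwrite")
t=t[:i]+'''cx,cy=0,0
rr=np.hypot(X,Y); m=((hsv[...,1]<70)&(hsv[...,2]>110)&(rr<0.031)&(rr>0.011)).astype(np.uint8)
m=cv2.morphologyEx(m,cv2.MORPH_OPEN,np.ones((15,15),np.uint8))
n,l,a,ct=cv2.connectedComponentsWithStats(m)
for i in range(1,n):
    if a[i,4]<800: continue
    k=l==i; (p,sz,an)=cv2.minAreaRect(np.argwhere(k)[:,::-1].astype(np.float32))
    x,y=X[k],Y[k]; w,V=np.linalg.eigh(np.cov(x,y)); e=V[:,1]*np.sign(V[:,1]@[x.mean(),y.mean()])
    print("mark area",a[i,4],"size",np.round(np.array(sz)*.2,1),"axis %.1f"%np.degrees(np.arctan2(e[1],e[0])),"from centre %.1f"%np.degrees(np.arctan2(y.mean(),x.mean())))
'''+t[j:]
t=t.replace("[0.5525,0.0136]","[0.5533,0.0140]")
open("mark.py","w").write(t)
E
python3 mark.py
```

```text
t 11.25 p [0.5538 0.0143 0.1488] yaw 10.37 q [-10.8  27.5  82.9   0.1  69.5  68.8] F [0.8 5.5 1.4] M [ 0.78 -0.07 -0.26] w 0.0582 g 54.2
mark area 3764 size [ 8.6 18.6] axis 69.4 from centre 68.3
```

{"fn": "step_arm", "kwargs": {"fingers": [1,1,1,1,1,1], "travel": [[0,0,0],[0,0,0],[0,0,0],[0,0,0],[0,0,0],[0,0,0]], "twist": [0,0,-0.04,-0.05,-0.05,0], "force": 80}}

```text
time_s: 12.05
position: [0.5538, 0.0144, 0.149]
tool_rot: [[0.812, 0.584, 0.002], [0.584, -0.812, 0.002], [0.002, -0.0, -1.0]]
ft_force: [0.4, 5.7, 2.4]
grip_width: 0.0578
gripper_force: 84.5
```

```bash
python3 mark.py
```

```text
t 12.05 p [0.5538 0.0144 0.149 ] yaw 35.73 q [-10.8  27.5  82.9   0.1  69.5  43.4] F [0.4 5.7 2.4] M [0.91 0.06 0.29] w 0.0578 g 84.5
mark area 3724 size [18.4  8.3] axis 95.3 from centre 93.4
mark area 2462 size [22.6  6.3] axis -16.0 from centre -103.0
```

The mark and gripper moved together (25.4°), so the grip isn't slipping. I'll continue stroke 1.

{"fn": "step_arm", "kwargs": {"fingers": [1,1,1,1,1,1,1,1,1,1], "travel": [[0,0,0],[0,0,0],[0,0,0],[0,0,0],[0,0,0],[0,0,0],[0,0,0],[0,0,0],[0,0,0],[0,0,0]], "twist": [-0.05,-0.05,-0.05,-0.05,-0.05,-0.05,-0.05,-0.05,-0.05,-0.05]}}

```text
time_s: 13.35
position: [0.5533, 0.0145, 0.149]
tool_rot: [[-0.586, 0.81, 0.001], [0.81, 0.586, 0.002], [0.001, 0.002, -1.0]]
ft_force: [-3.4, 6.7, 5.7]
grip_width: 0.0579
gripper_force: 84.7
```

{"fn": "step_arm", "kwargs": {"fingers": [1,1,1,1,1,1,1,1,1,1], "travel": [[0,0,0],[0,0,0],[0,0,0],[0,0,0],[0,0,0],[0,0,0],[0,0,0],[0,0,0],[0,0,0],[0,0,0]], "twist": [-0.05,-0.05,-0.05,-0.05,-0.05,-0.05,-0.05,-0.05,-0.05,0]}}

```text
time_s: 14.6
position: [0.5532, 0.0141, 0.149]
tool_rot: [[-0.893, -0.45, 0.0], [-0.45, 0.893, 0.001], [-0.001, 0.001, -1.0]]
ft_force: [-4.2, 4.3, 3.6]
grip_width: 0.0578
gripper_force: 84.8
```

```bash
python3 mark.py
```

```text
t 14.6 p [0.5532 0.0141 0.149 ] yaw -153.28 q [-1.080e+01  2.750e+01  8.290e+01  1.000e-01  6.960e+01 -1.276e+02] F [-4.2  4.3  3.6] M [0.63 0.61 0.28] w 0.0578 g 84.8
mark area 801 size [4.6 8.2] axis -14.3 from centre 75.5
mark area 856 size [6.4 7. ] axis 140.6 from centre 52.8
mark area 933 size [7.6 6.2] axis -58.4 from centre 29.2
mark area 1216 size [11.4  5. ] axis -82.0 from centre 7.2
mark area 959 size [9. 5.] axis -104.4 from centre -16.5
mark area 3697 size [ 8.8 18.1] axis -95.7 from centre -92.7
```

{"fn": "step_arm", "kwargs": {"fingers": [-1,-1,-1,-1,-1], "travel": [[0,0,0],[0,0,0],[0,0,0],[0,0,0],[0,0,0]], "twist": [0,0,0,0,0]}}

```text
time_s: 15.28
position: [0.5535, 0.0134, 0.1478]
tool_rot: [[-0.894, -0.447, 0.0], [-0.447, 0.894, -0.0], [-0.0, -0.0, -1.0]]
ft_force: [-0.2, 0.4, -0.1]
grip_width: 0.0852
gripper_force: 0.0
```

```bash
python3 mark.py; python3 look.py w4
```

```text
t 15.28 p [0.5535 0.0134 0.1478] yaw -153.43 q [ -10.9   27.6   83.    -0.    69.5 -127.4] F [-0.2  0.4 -0.1] M [-0.04 -0.01 -0.04] w 0.0852 g 0.0
mark area 1055 size [10.8  5. ] axis -74.7 from centre 4.0
mark area 957 size [9. 5.] axis -104.4 from centre -16.5
mark area 3665 size [ 8.6 18.1] axis -95.4 from centre -92.7
t 15.32 p [0.5535 0.0134 0.1478] yaw -153.42 q [ -10.9   27.6   83.     0.    69.5 -127.4] F [ 0.4  0.3 -0.4] M [-0.03  0.03  0.02] w 0.0857 g 0.0
trace 0.85 [323.6, 258.4] 12584
circle [0.5513 0.0127] 0.0307
shift tool [0.0023 0.0003 0.0018]
lm {'point': [323.7, 259.9], 'confidence': 0.74} [0.5529 0.0139 0.146 ]
```

No slip: the gripper turned 196.4° and the mark agrees. I'll swing back, open, by about 262°.

{"fn": "step_arm", "kwargs": {"fingers": [-1,-1,-1,-1,-1,-1,-1,-1,-1,-1], "travel": [[0,0,0.015],[0,0,0],[0,0,0],[0,0,0],[0,0,0],[0,0,0],[0,0,0],[0,0,0],[0,0,0],[0,0,0]], "twist": [0.05,0.052,0.052,0.052,0.052,0.052,0.052,0.052,0.052,0.052]}}

```text
time_s: 16.73
position: [0.5535, 0.0134, 0.1463]
tool_rot: [[-0.391, 0.92, -0.0], [0.92, 0.391, 0.0], [0.0, 0.0, -1.0]]
ft_force: [0.7, 0.2, -0.4]
grip_width: 0.0851
gripper_force: 0.0
```

{"fn": "step_arm", "kwargs": {"fingers": [-1,-1,-1,-1,-1,-1,-1,-1,-1,-1], "travel": [[0,0,0],[0,0,0],[0,0,0],[0,0,0],[0,0,0],[0,0,0],[0,0,0],[0,0,0],[0,0,0],[0,0,0]], "twist": [0.052,0.052,0.052,0.052,0.052,0.052,0.052,0.052,0.052,0.052]}}

```text
time_s: 17.98
position: [0.5535, 0.0135, 0.1463]
tool_rot: [[0.943, 0.333, 0.0], [0.333, -0.943, -0.0], [0.0, 0.0, -1.0]]
ft_force: [-0.1, 0.5, 0.4]
grip_width: 0.0859
gripper_force: 0.0
```

{"fn": "step_arm", "kwargs": {"fingers": [-1,-1,-1,-1,-1,-1,-1,-1,-1,-1], "travel": [[0,0,0],[0,0,0],[0,0,0],[0,0,0],[0,0,0],[0,0,0],[0,0,0],[0,0,0],[0,0,0],[0,0,0]], "twist": [0.052,0.052,0.052,0.052,0.052,0.052,0.052,0.052,0,0]}}

```text
time_s: 19.23
position: [0.5535, 0.0135, 0.1463]
tool_rot: [[0.574, -0.819, -0.0], [-0.819, -0.574, 0.0], [-0.0, -0.0, -1.0]]
ft_force: [-0.6, 0.4, 0.5]
grip_width: 0.0853
gripper_force: 0.0
```

```bash
python3 mark.py
```

```text
t 19.23 p [0.5535 0.0135 0.1463] yaw -54.96 q [-10.9  27.7  83.1   0.   69.2 134.1] F [-0.6  0.4  0.5] M [0.01 0.03 0.01] w 0.0853 g 0.0
mark area 3636 size [ 8.3 18. ] axis -93.8 from centre -92.8
```

{"fn": "step_arm", "kwargs": {"fingers": [1,1,1,1,1,1], "travel": [[0,0,0],[0,0,0],[0,0,0],[0,0,0],[0,0,0],[0,0,0]], "twist": [0,0,0,0,0,0], "force": 80}}

```text
time_s: 20.02
position: [0.5539, 0.0137, 0.1471]
tool_rot: [[0.572, -0.82, 0.002], [-0.82, -0.572, 0.0], [0.001, -0.002, -1.0]]
ft_force: [-0.9, 2.7, 6.0]
grip_width: 0.0578
gripper_force: 85.1
```

```bash
python3 mark.py
```

```text
t 20.02 p [0.5539 0.0137 0.1471] yaw -55.10 q [-10.8  27.6  83.    0.   69.3 134.2] F [-0.9  2.7  6. ] M [ 0.43 -0.11  0.03] w 0.0578 g 85.1
mark area 3617 size [ 8.3 18. ] axis -94.0 from centre -92.8
```

{"fn": "step_arm", "kwargs": {"fingers": [1,1,1,1,1,1,1,1,1,1], "travel": [[0,0,0],[0,0,0],[0,0,0],[0,0,0],[0,0,0],[0,0,0],[0,0,0],[0,0,0],[0,0,0],[0,0,0]], "twist": [-0.05,-0.05,-0.05,-0.05,-0.05,-0.05,-0.05,-0.05,-0.05,-0.05]}}

```text
time_s: 21.32
position: [0.554, 0.0147, 0.1471]
tool_rot: [[0.817, 0.576, 0.002], [0.576, -0.817, 0.003], [0.003, -0.001, -1.0]]
ft_force: [1.4, 7.1, 6.0]
grip_width: 0.0575
gripper_force: 85.3
```

{"fn": "step_arm", "kwargs": {"fingers": [1,1,1,1,1,1,1,1,1,1], "travel": [[0,0,0],[0,0,0],[0,0,0],[0,0,0],[0,0,0],[0,0,0],[0,0,0],[0,0,0],[0,0,0],[0,0,0]], "twist": [-0.05,-0.05,-0.05,-0.05,-0.05,-0.05,-0.05,-0.05,-0.05,-0.05]}}

```text
time_s: 22.58
position: [0.5531, 0.0148, 0.1471]
tool_rot: [[-0.576, 0.817, -0.0], [0.817, 0.576, 0.002], [0.002, 0.001, -1.0]]
ft_force: [-2.3, 7.8, 8.4]
grip_width: 0.0575
gripper_force: 85.7
```

{"fn": "step_arm", "kwargs": {"fingers": [1,1,1,1,1,1,1,1,1,1], "travel": [[0,0,0],[0,0,0],[0,0,0],[0,0,0],[0,0,0],[0,0,0],[0,0,0],[0,0,0],[0,0,0],[0,0,0]], "twist": [-0.05,-0.05,-0.05,-0.05,-0.05,-0.05,-0.05,-0.05,-0.05,0]}}

```text
time_s: 23.82
position: [0.5529, 0.0139, 0.1471]
tool_rot: [[-0.898, -0.439, -0.001], [-0.439, 0.898, 0.0], [0.0, 0.001, -1.0]]
ft_force: [-6.5, 3.5, 7.8]
grip_width: 0.0574
gripper_force: 85.7
```

```bash
python3 mark.py
```

```text
t 23.82 p [0.5529 0.0139 0.1471] yaw -153.96 q [ -10.8   27.6   83.1    0.    69.4 -126.9] F [-6.5  3.5  7.8] M [0.18 0.66 0.26] w 0.0574 g 85.7
mark area 815 size [5.  7.6] axis -19.5 from centre 66.5
mark area 3553 size [17.8  8.7] axis 168.3 from centre 165.9
mark area 820 size [7.6 5.2] axis -112.4 from centre -25.2
```

{"fn": "step_arm", "kwargs": {"fingers": [-1,-1,-1,-1,-1], "travel": [[0,0,0],[0,0,0],[0,0,0],[0,0,0],[0,0,0]], "twist": [0,0,0,0,0]}}

```text
time_s: 24.5
position: [0.5535, 0.0134, 0.1463]
tool_rot: [[-0.9, -0.436, -0.0], [-0.436, 0.9, 0.0], [0.0, 0.0, -1.0]]
ft_force: [0.4, -0.3, 0.1]
grip_width: 0.0856
gripper_force: 0.0
```

```bash
python3 mark.py
```

```text
t 24.5 p [0.5535 0.0134 0.1463] yaw -154.14 q [ -10.9   27.7   83.1    0.    69.2 -126.7] F [ 0.4 -0.3  0.1] M [-0.02  0.01  0.03] w 0.0856 g 0.0
mark area 3569 size [17.9  8.5] axis 167.4 from centre 165.9
mark area 820 size [8.8 4.2] axis -79.7 from centre -4.8
mark area 854 size [4.5 9.3] axis -113.6 from centre -25.5
```

Stroke 2 measured 261.1°, for a total of 457.5°. I'll swing back once more for the last 262.5°.

{"fn": "step_arm", "kwargs": {"fingers": [-1,-1,-1,-1,-1,-1,-1,-1,-1,-1], "travel": [[0,0,0],[0,0,0],[0,0,0],[0,0,0],[0,0,0],[0,0,0],[0,0,0],[0,0,0],[0,0,0],[0,0,0]], "twist": [0.052,0.052,0.052,0.052,0.052,0.052,0.052,0.052,0.052,0.052]}}

```text
time_s: 25.8
position: [0.5535, 0.0134, 0.1463]
tool_rot: [[-0.374, 0.928, -0.0], [0.928, 0.374, 0.0], [0.0, -0.0, -1.0]]
ft_force: [-0.3, 0.3, 0.3]
grip_width: 0.0853
gripper_force: 0.0
```

{"fn": "step_arm", "kwargs": {"fingers": [-1,-1,-1,-1,-1,-1,-1,-1,-1,-1], "travel": [[0,0,0],[0,0,0],[0,0,0],[0,0,0],[0,0,0],[0,0,0],[0,0,0],[0,0,0],[0,0,0],[0,0,0]], "twist": [0.052,0.052,0.052,0.052,0.052,0.052,0.052,0.052,0.052,0.052]}}

```text
time_s: 27.05
position: [0.5535, 0.0134, 0.1463]
tool_rot: [[0.949, 0.315, -0.0], [0.315, -0.949, -0.0], [-0.0, -0.0, -1.0]]
ft_force: [-0.1, -0.8, -0.2]
grip_width: 0.0855
gripper_force: 0.0
```

{"fn": "step_arm", "kwargs": {"fingers": [-1,-1,-1,-1,-1,-1,-1,-1,-1,-1], "travel": [[0,0,0],[0,0,0],[0,0,0],[0,0,0],[0,0,0],[0,0,0],[0,0,0],[0,0,0],[0,0,0],[0,0,0]], "twist": [0.052,0.052,0.052,0.052,0.052,0.052,0.052,0.052,0,0]}}

```text
time_s: 28.3
position: [0.5535, 0.0134, 0.1463]
tool_rot: [[0.559, -0.829, 0.0], [-0.829, -0.559, 0.0], [-0.0, -0.0, -1.0]]
ft_force: [0.3, 0.1, 0.5]
grip_width: 0.0853
gripper_force: 0.0
```

{"fn": "step_arm", "kwargs": {"fingers": [1,1,1,1,1,1], "travel": [[0,0,0],[0,0,0],[0,0,0],[0,0,0],[0,0,0],[0,0,0]], "twist": [0,0,0,0,0,0], "force": 80}}

```text
time_s: 29.05
position: [0.5539, 0.0137, 0.1471]
tool_rot: [[0.557, -0.831, 0.002], [-0.831, -0.557, 0.0], [0.001, -0.002, -1.0]]
ft_force: [-1.2, 2.3, 5.7]
grip_width: 0.0576
gripper_force: 85.1
```

```bash
python3 mark.py
```

```text
t 29.05 p [0.5539 0.0137 0.1471] yaw -56.17 q [-10.8  27.6  83.    0.   69.3 135.3] F [-1.2  2.3  5.7] M [ 0.44 -0.19  0.12] w 0.0576 g 85.1
mark area 800 size [4.4 7.2] axis -1.6 from centre 86.0
mark area 4160 size [19.7 12. ] axis 159.0 from centre 164.8
```

{"fn": "step_arm", "kwargs": {"fingers": [1,1,1,1,1,1,1,1,1,1], "travel": [[0,0,0],[0,0,0],[0,0,0],[0,0,0],[0,0,0],[0,0,0],[0,0,0],[0,0,0],[0,0,0],[0,0,0]], "twist": [-0.05,-0.05,-0.05,-0.05,-0.05,-0.05,-0.05,-0.05,-0.05,-0.05]}}

```text
time_s: 30.35
position: [0.5541, 0.0147, 0.1471]
tool_rot: [[0.828, 0.561, 0.002], [0.561, -0.828, 0.003], [0.003, -0.001, -1.0]]
ft_force: [1.2, 7.5, 6.4]
grip_width: 0.0576
gripper_force: 85.3
```

{"fn": "step_arm", "kwargs": {"fingers": [1,1,1,1,1,1,1,1,1,1], "travel": [[0,0,0],[0,0,0],[0,0,0],[0,0,0],[0,0,0],[0,0,0],[0,0,0],[0,0,0],[0,0,0],[0,0,0]], "twist": [-0.05,-0.05,-0.05,-0.05,-0.05,-0.05,-0.05,-0.05,-0.05,-0.05]}}

```text
time_s: 31.6
position: [0.5531, 0.0148, 0.147]
tool_rot: [[-0.561, 0.828, -0.0], [0.828, 0.561, 0.002], [0.002, 0.001, -1.0]]
ft_force: [-2.8, 8.9, 8.3]
grip_width: 0.0577
gripper_force: 85.7
```

{"fn": "step_arm", "kwargs": {"fingers": [1,1,1,1,1,1,1,1], "travel": [[0,0,0],[0,0,0],[0,0,0],[0,0,0],[0,0,0],[0,0,0],[0,0,0],[0,0,0]], "twist": [-0.05,-0.05,-0.05,-0.05,-0.05,-0.05,-0.05,0]}}

```text
time_s: 32.6
position: [0.5528, 0.0142, 0.1471]
tool_rot: [[-0.993, -0.121, -0.001], [-0.121, 0.993, 0.001], [0.001, 0.001, -1.0]]
ft_force: [-5.7, 5.3, 9.4]
grip_width: 0.0575
gripper_force: 85.8
```

```bash
python3 mark.py
```

```text
t 32.6 p [0.5528 0.0142 0.1471] yaw -173.02 q [ -10.8   27.6   83.1    0.    69.4 -107.8] F [-5.7  5.3  9.4] M [0.29 0.8  0.26] w 0.0575 g 85.8
mark area 5123 size [17.7 21.7] axis 57.5 from centre 50.8
mark area 2117 size [ 5.7 21.5] axis -130.4 from centre -41.0
```

Total so far is 700.7°, which leaves 19.3°.

{"fn": "step_arm", "kwargs": {"fingers": [1,1,1,1,1,1], "travel": [[0,0,0],[0,0,0],[0,0,0],[0,0,0],[0,0,0],[0,0,0]], "twist": [-0.04,-0.04,-0.027,0,0,0]}}

```text
time_s: 33.4
position: [0.5529, 0.0139, 0.147]
tool_rot: [[-0.898, -0.441, -0.001], [-0.441, 0.898, 0.0], [0.001, 0.001, -1.0]]
ft_force: [-5.1, 3.6, 8.2]
grip_width: 0.0576
gripper_force: 85.7
```

```bash
python3 mark.py; python3 - <<'E'
from h import *
v=cv2.imread("pics/rect.png"); im,d=optics.get_image("top"); 
cv2.imwrite("pics/fin.png",np.hstack([v,cv2.resize(im[100:300,110:510],(802,401))[:, 200:600]])[:, :800])
E
```

```text
t 33.4 p [0.5529 0.0139 0.147 ] yaw -153.86 q [ -10.8   27.6   83.1    0.    69.4 -127. ] F [-5.1  3.6  8.2] M [0.21 0.71 0.23] w 0.0576 g 85.7
mark area 4796 size [21.  15.6] axis 76.9 from centre 69.7
mark area 895 size [8.4 4.6] axis -96.0 from centre -11.1
mark area 808 size [4.3 9.3] axis -121.6 from centre -33.4
```

View pics/fin.png

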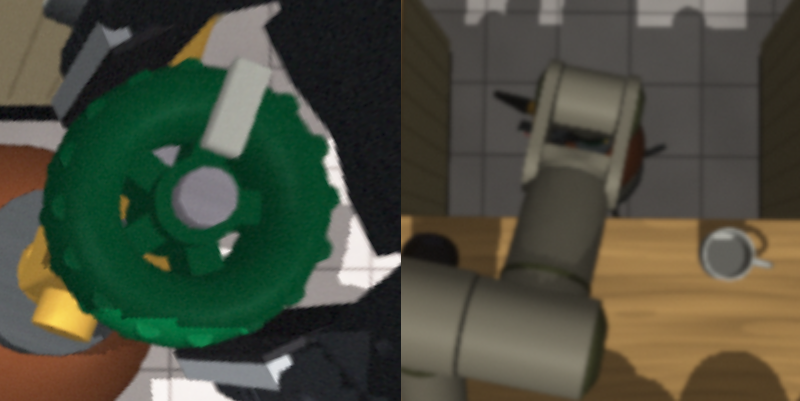

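The mark is back at about 69.5° in the rectified view, against 68–69° when shut. The count totals 719.8°, the wheel is still gripped, and the mug in view is undisturbed. I'll hand in.

```bash
python3 -c "
from rig import close_job; print(close_job())"
```

```text
the job is handed in; nothing more can be done
None
```

The valve was turned shut against its stop, backed off two full turns (719.8° by the gripper count, with the white mark back where it was when shut), and handed in at about 33 s with the wheel still gripped.

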